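# Return the cooling fans to their job trays

### The arm

A 6-joint arm with a two-finger parallel gripper is mounted at the origin on the work surface. World frame = base frame: x ahead of the robot, y to its left, z up, the work surface at z = 0. Lengths are in mm, angles in rad, forces in N, time in s.
With the tool pointing down it reaches from about 350 to 875 mm from the base axis. Payload 4.2 kg.
Tool frame: the origin (TCP) lies between the finger pads; the fingertips stand 25 mm ahead of it and the grasp point (between the pads) lies 6 mm ahead of it; z points along the fingers, y is the line along which they close (so a half turn about z gives the same grasp; the last joint's range is limited). The gripper opens to 85 mm and grips with 20 to 120 N. Pads are 22 mm wide; open, the fingers measure 114 mm over their backs; the gripper's body (76 mm by 85 mm) begins 54 mm behind the grasp point. The pads swing forward as they close: fully open they stand 13 mm farther back than shut.
Start: joints at [1.381, 0.385, 0.008, 0, -1.194, -0.259], TCP at [271.144, 563.099, 256.312] pointing down, gripper open.
Joint ranges: [-3.14, 3.14], [-1.21, 2.06], [-1.07, 1.41], [-3.16, 2.05], [-2.99, -0.16], [-3.1, 3.1]. Speed limits (rad/s): [2.79, 2.79, 3.14, 3.14, 3.14, 3.14].

### API

Orientations are given as a unit quaternion [x, y, z, w].
In Python, from bench import arm gives the robot as it stands.
- The arm moves only by the shell command python3 -m pendant 'ROWS'. ROWS is JSON, a list of rows, each a list of 7 numbers: the shift along the tool's x, y, z in m, then the turn, a rotation vector about the tool's x, y, z in degrees, then the finger opening in m, from 0 to 0.0854. In form: [[x, y, z, wx, wy, wz, fingers], ...]. A call has 1 to 12 rows; each row shifts and turns the commanded pose from where the row before left it, along the tool's axes as they then stand; what a row does not reach is not made up. A row lasts 1/10 s, in which the tool goes at most 50 mm and 8.59 degrees, less where a joint would pass 70% of its speed; a pose out of reach is approached as far as the arm can. A call is refused whole if a number of a shift passes 0.05 or a number of a turn 8.59, either way. A call with a gripper value outside its range is refused whole. The fingers move at their own pace and stop on an object; the grip force is fixed at half the most. Time passes only in rows, so rows that do not move let the fingers close. It gives the time, the measured TCP pose, the force, the opening and the grip force at its end, in the units of the state.
- arm.read_state(): the state, without advancing time (a new reading comes with each control period).
- arm.get_image(name): name is "side" or "top" or "wrist"; returns a dict with "image" (400x640x3 uint8, red, green, blue), "fx", "fy", "cx", "cy" (pixels), "xyz" and "rotation" of the camera in the world. Camera axes: x right, y down, z forward; pixel columns grow to the right and rows downward; lengths in mm; the calibration is good to about 2 mm. A picture is of the moment at which its call begins. There is no depth.
- arm.job_done(): hands the job in; it is judged then, once.
The state is a dict: "clock": time; "joints": joint angles; "joint_vel": joint speeds; "joint_efforts": joint torques, N m; "position": TCP position; "ee_rot": TCP orientation; "contact_force": force on the tool from outside, world axes, zero at the start; "wrist_torque": the same for the moment, N m; "gripper_width": finger opening in mm; "grasp_force": force on a finger pad.
Only numpy, scipy, OpenCV 4.12 (cv2) and the standard library are available. Lean on these libraries where they do the work, as an engineer would, in place of code of your own. Each camera call takes 0.05 s, during which the arm holds its last target. There are 200 camera calls.

### The job

Four cleaned laptop cooling fans lie on the repair bench: put each one into the job tray of the same colour as its hub sticker, lying flat, sticker up, centred and squarely lined up on the dark rubber pad in the tray's empty bay. Set them down rather than dropping them, and leave the red-stickered loudspeaker and the screwdriver where they are.

Things in the scene. Friction and masses are not known exactly. Their poses are not given: they have to be found in the camera images.
- fan_red: loose laptop cooling fan: black box-shaped housing 48 mm (x) by 58 mm (y) by 12 mm tall, silver top with round black intake; round hub sticker, 23 mm across, red, top at 14 mm; copper grille on the -y end. Under 0.1 kg, rigid. Origin: centre of underside; z up through the sticker. Lies flat at the start; grip it across the 48 mm (along its x).
- fan_yellow: loose laptop cooling fan: black box-shaped housing 48 mm (x) by 58 mm (y) by 12 mm tall, silver top with round black intake; round hub sticker, 23 mm across, yellow, top at 14 mm; copper grille on the -y end. Under 0.1 kg, rigid. Origin: centre of underside; z up through the sticker. Lies flat at the start; grip it across the 48 mm (along its x).
- fan_blue: loose laptop cooling fan: black box-shaped housing 48 mm (x) by 58 mm (y) by 12 mm tall, silver top with round black intake; round hub sticker, 23 mm across, blue, top at 14 mm; copper grille on the -y end. Under 0.1 kg, rigid. Origin: centre of underside; z up through the sticker. Lies flat at the start; grip it across the 48 mm (along its x).
- fan_white: loose laptop cooling fan: black box-shaped housing 48 mm (x) by 58 mm (y) by 12 mm tall, silver top with round black intake; round hub sticker, 23 mm across, white, top at 14 mm; copper grille on the -y end. Under 0.1 kg, rigid. Origin: centre of underside; z up through the sticker. Lies flat at the start; grip it across the 48 mm (along its x).
- tray_red: red tray, fixed, 116 (x) by 131 mm (y -44 to +87), walls 3 thick, 14 tall. A divider at y=42.5 leaves an empty bay, 110 x 82 inside, with a dark rubber pad 56 (x) by 66 mm (y) in its middle, pad top 6 mm above the tray's underside; the narrow +y bay holds a board and screws, fixed. Origin: under the pad's centre, at the tray's underside. A square fan has its y along the tray's y, either way.
- tray_yellow: yellow tray, fixed, 116 (x) by 131 mm (y -44 to +87), walls 3 thick, 14 tall. A divider at y=42.5 leaves an empty bay, 110 x 82 inside, with a dark rubber pad 56 (x) by 66 mm (y) in its middle, pad top 6 mm above the tray's underside; the narrow +y bay holds a board and screws, fixed. Origin: under the pad's centre, at the tray's underside. A square fan has its y along the tray's y, either way.
- tray_blue: blue tray, fixed, 116 (x) by 131 mm (y -44 to +87), walls 3 thick, 14 tall. A divider at y=42.5 leaves an empty bay, 110 x 82 inside, with a dark rubber pad 56 (x) by 66 mm (y) in its middle, pad top 6 mm above the tray's underside; the narrow +y bay holds a board and screws, fixed. Origin: under the pad's centre, at the tray's underside. A square fan has its y along the tray's y, either way.
- tray_white: white tray, fixed, 116 (x) by 131 mm (y -44 to +87), walls 3 thick, 14 tall. A divider at y=42.5 leaves an empty bay, 110 x 82 inside, with a dark rubber pad 56 (x) by 66 mm (y) in its middle, pad top 6 mm above the tray's underside; the narrow +y bay holds a board and screws, fixed. Origin: under the pad's centre, at the tray's underside. A square fan has its y along the tray's y, either way.
- speaker_red: bystander: loose slim black laptop loudspeaker, 24 mm (x) by 70 mm (y) by 12 mm tall, with a red rectangular sticker; not a fan. Origin: centre of the underside.
- screwdriver: bystander: loose screwdriver with an orange handle, 160 mm long, lying along its x at the left of the work, handle towards -x.
Not all that is in view belongs to the job. Leave any brown or purple look-alike of the fan_blue alone. Several things have the shape of the tray_red; the one meant has the colours described above.

How it is judged (in metres and radians):
At the end, for the whole second after the job is handed in: Each fan rests, released, flat (within 0.1 rad) and sticker up on the pad of the tray of its own colour, centre within 12 mm of the pad's centre, its long side along the pad's within 0.2 rad, and the loudspeaker and the screwdriver are within 20 mm of where they began (horizontal distance between fan_red and tray_red below 0.012 m and z of fan_red in the frame of tray_red between 0.0035 and 0.0085 m and angle between each of fan_red, fan_yellow, fan_blue, fan_white's own z axis and vertical below 0.1 rad and angle between the y axis of fan_red and the y axis of tray_red, either way round below 0.2 rad and linear speed of each of fan_red, fan_yellow, fan_blue, fan_white below 0.02 m/s and contact force between the fingers and fan_red below 0.05 N and horizontal distance between fan_yellow and tray_yellow below 0.012 m and z of fan_yellow in the frame of tray_yellow between 0.0035 and 0.0085 m and angle between the y axis of fan_yellow and the y axis of tray_yellow, either way round below 0.2 rad and contact force between the fingers and fan_yellow below 0.05 N and horizontal distance between fan_blue and tray_blue below 0.012 m and z of fan_blue in the frame of tray_blue between 0.0035 and 0.0085 m and angle between the y axis of fan_blue and the y axis of tray_blue, either way round below 0.2 rad and contact force between the fingers and fan_blue below 0.05 N and horizontal distance between fan_white and tray_white below 0.012 m and z of fan_white in the frame of tray_white between 0.0035 and 0.0085 m and angle between the y axis of fan_white and the y axis of tray_white, either way round below 0.2 rad and contact force between the fingers and fan_white below 0.05 N and distance of each of speaker_red, screwdriver from where it was at the start of the episode below 0.02 m); the robot touches nothing.
It fails at once if a loudspeaker or the screwdriver is moved more than 20 mm (distance of any of speaker_red, screwdriver from where it was at the start of the episode above 0.02 m).
It fails at once if the red fan is dropped (falls free faster than 0.6 m/s, about 20 mm) (linear speed of fan_red above 0.6 m/s and contact force between the fingers and fan_red below 0.01 N).
It fails at once if the yellow fan is dropped (falls free faster than 0.6 m/s, about 20 mm) (linear speed of fan_yellow above 0.6 m/s and contact force between the fingers and fan_yellow below 0.01 N).
It fails at once if the blue fan is dropped (falls free faster than 0.6 m/s, about 20 mm) (linear speed of fan_blue above 0.6 m/s and contact force between the fingers and fan_blue below 0.01 N).
It fails at once if the white fan is dropped (falls free faster than 0.6 m/s, about 20 mm) (linear speed of fan_white above 0.6 m/s and contact force between the fingers and fan_white below 0.01 N).
It also fails if it takes over 88 s, if anything falls off the work surface, if the arm or the gripper's body presses on something with over 40 N, if the wrist force passes 120 N, or if a joint passes its speed limit or range.

## Working session

There is one attempt and no reset: what is moved stays moved. The work goes in short steps, Python scripts to look and compute and a shell command to move; the robot and the scene stay as the last step left them, time stands still between calls to the robot, and variables do not carry over. Pictures are saved under pics/ and viewed, at most 16 in all, crops included, and the job is handed in when it is done.

```bash
mkdir -p pics; ls
python3 - <<'E'
from bench import arm
import cv2,numpy as np
for n in ["top","side"]:
    d=arm.get_image(n); cv2.imwrite(f"pics/{n}0.png",d["image"][:,:,::-1])
    print(n,d["fx"],d["fy"],d["cx"],d["cy"],d["xyz"],np.round(d["rotation"],4).tolist())
print(arm.read_state())
E
```

```text
pics
top 412.44196401971084 412.44196401971084 318.68612611074315 193.63557930704638 [ 284.89557153   37.90705113 1288.98336373] [0.7087, -0.7023, 0.0549, -0.0388]
side 370.50772427619194 370.50772427619194 320.43977338599353 201.84522082013353 [ 268.93170653 -568.43654446  762.58675482] [0.926, -0.1202, 0.0558, -0.3536]
{'clock': 0.1, 'joints': array([ 1.38061321e+00,  3.85472664e-01,  6.77029084e-03, -4.34220244e-04,
       -1.19400876e+00, -2.58613112e-01]), 'joint_vel': array([ 0.00025504, -0.00052679,  0.00378395,  0.00274451, -0.00196114,
       -0.00075707]), 'joint_efforts': array([-7.13523968e-04, -3.93320739e+01,  1.88928813e+01,  4.19789314e+00,
       -2.60731169e-03,  7.05597159e-06]), 'position': array([270.94584086, 562.69271685, 255.33832086]), 'ee_rot': array([ 9.74909926e-01, -2.22597570e-01, -1.68934327e-04,  9.63745722e-04]), 'contact_force': array([ 0.59264081, -0.42240354,  0.04250233]), 'wrist_torque': array([ 0.03257645, -0.02930621,  0.01378874]), 'grasp_force': 0.0, 'gripper_width': 85.34986945345601}
```

View pics/top0.png

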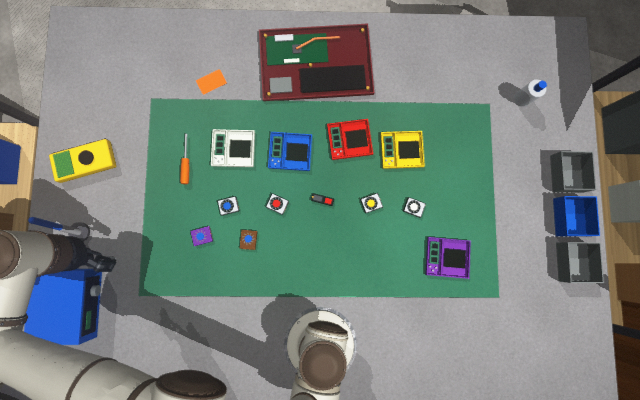

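View pics/side0.png

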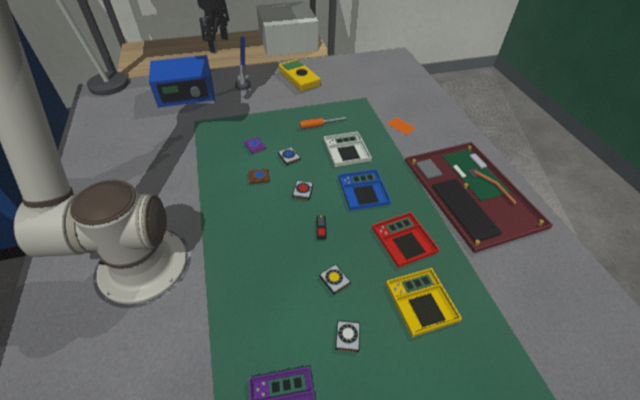

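The top view shows fan stickers blue (228,205), red (277,203), yellow (371,203) and white (414,207), with the speaker at (322,200). The pads are white (240,149), blue (297,152), red (354,140) and yellow (409,149). The side view shows the same objects, with stickers at (289,155), (302,188), (334,278) and (347,334).

```bash
cat > h.py <<'E'
import numpy as np,cv2
from scipy.spatial.transform import Rotation as R
from bench import arm
def snap(n,f):
    d=arm.get_image(n); cv2.imwrite(f"pics/{f}.png",d["image"][:,:,::-1]); return d
def ray(d,p):
    q=np.asarray(d["rotation"],float); q=R.from_quat(q).as_matrix() if q.ndim==1 else q
    v=q@np.array([(p[0]-d["cx"])/d["fx"],(p[1]-d["cy"])/d["fy"],1]); return np.array(d["xyz"],float),v/np.linalg.norm(v)
def plane(d,p,z):
    o,v=ray(d,p); return o+v*(z-o[2])/v[2]
def tri(obs):
    A=np.zeros((3,3));b=np.zeros(3)
    for d,p in obs:
        o,v=ray(d,p);M=np.eye(3)-np.outer(v,v);A+=M;b+=M@o
    x=np.linalg.solve(A,b); return x,[round(float(np.linalg.norm(np.cross(x-ray(d,p)[0],ray(d,p)[1]))),1) for d,p in obs]
def blob(d,s,t=35):
    im=cv2.medianBlur(d["image"],3); m=np.zeros((402,642),np.uint8)
    cv2.floodFill(im.copy(),m,tuple(s),0,(t,)*3,(t,)*3,4|cv2.FLOODFILL_MASK_ONLY|cv2.FLOODFILL_FIXED_RANGE|(255<<8))
    M=cv2.moments(m[1:-1,1:-1],True); return np.array([M["m10"],M["m01"]])/M["m00"],int(M["m00"]),m[1:-1,1:-1]
E
python3 - <<'E'
from h import *
t=arm.get_image("top");s=arm.get_image("side")
for n,a,b in [("fb",(228,206),(288,156)),("fr",(277,204),(303,188)),("fy",(371,203),(334,278)),("fw",(414,208),(347,334)),
 ("tw",(240,149),(348,153)),("tb",(297,152),(366,194)),("tr",(354,140),(410,246)),("ty",(409,149),(428,309)),("sp",(328,202),(321,231))]:
    A=blob(t,a);B=blob(s,b); x,r=tri([(t,A[0]),(s,B[0])])
    c=cv2.findNonZero(A[2])
    print(n,A[0].round(1),A[1],B[0].round(1),B[1],x.round(1),r)
w=snap("wrist","w0"); st=arm.read_state()
print(w["fx"],w["cx"],w["cy"],w["xyz"],R.from_quat(w["rotation"]).as_matrix().round(3).tolist(),R.from_quat(st["ee_rot"]).as_matrix().round(3).tolist())
print([plane(w,p,0).round() for p in [(0,0),(640,0),(0,400),(640,400),(320,200)]])
E
```

```text
fb [226.5 205.5] 32 [334.9 273. ] 62595 [  597.8   489.7 -1070.5] [75.6, 75.6]
fr [276. 203.] 37 [302.8 187.3] 31 [424.4 141.6  15.2] [0.2, 0.2]
fy [370.5 202.7] 34 [333.9 276.4] 62 [ 428.3 -152.6   13.1] [0.0, 0.0]
fw [413.4 206.2] 35 [347.8 332.9] 88 [ 418.4 -287.2   12.7] [0.3, 0.3]
tw [239.7 148.5] 319 [348.  152.8] 202 [597.7 260.7   6.8] [0.1, 0.1]
tb [296.6 151.7] 339 [365.4 194.5] 318 [590.2  80.6   5. ] [0.2, 0.2]
tr [356.1 138.5] 319 [408.6 245.4] 445 [ 636.4 -109.6    3.7] [0.2, 0.2]
ty [408.6 149.5] 313 [426.4 309.8] 680 [ 602.8 -278.3    3.5] [0.4, 0.4]
sp [327.8 200.5] 24 [321.  231.5] 26 [433.9 -19.   11.9] [0.1, 0.1]
300.80576252256736 313.91840522150216 199.88305444753468 [334.5544992  533.58852156 374.49650895] [[-0.434, -0.866, -0.248], [-0.901, 0.418, 0.118], [0.002, 0.274, -0.962]] [[0.901, -0.434, -0.0], [-0.434, -0.901, -0.001], [0.0, 0.001, -1.0]]
[array([590., 788.,   0.]), array([288., 161.,   0.]), array([ 157., 1174.,    0.]), array([-289.,  254.,    0.]), array([235., 572.,   0.])]
```

View pics/w0.png

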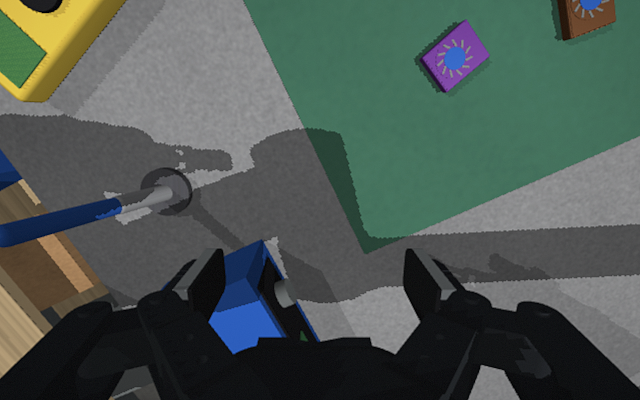

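The wrist view is mostly bench beside the mat, with the purple look-alike at (455,58) and the fingertips at row 250. So image up is tool +x. I'll add a planning helper that prints suggested rows, then move to look at the blue and red half.

```bash
cat >> h.py <<'E'
def plan(start,yaw0,goal,yaw1,n):
    "rows (m,deg) in tool axes, tool down; yaw = direction of tool x in world, deg"
    d=(np.array(goal,float)-start)/n; dy=(yaw1-yaw0)/n; a=yaw0
    for i in range(n):
        c,s=np.cos(np.radians(a)),np.sin(np.radians(a))
        print([round(float(v)/1000,4) for v in (c*d[0]+s*d[1], s*d[0]-c*d[1], -d[2])],round(-dy,2)); a+=dy
def pose():
    s=arm.read_state(); M=R.from_quat(s["ee_rot"]).as_matrix()
    return np.array(s["position"]),float(np.degrees(np.arctan2(M[1,0],M[0,0]))),M[:,2],s
E
python3 - <<'E'
from h import *
p,a,z,s=pose(); print(p.round(1),a)
plan(p,a,(480,270,255),-90,8)
E
```

```text
[271.1 562.9 255.8] -25.71861062953268
[0.0394, 0.0217, 0.0001] 8.04
[0.0421, 0.0159, 0.0001] 8.04
[0.0439, 0.0099, 0.0001] 8.04
[0.0448, 0.0037, 0.0001] 8.04
[0.0449, -0.0026, 0.0001] 8.04
[0.0441, -0.0089, 0.0001] 8.04
[0.0424, -0.015, 0.0001] 8.04
[0.0399, -0.0207, 0.0001] 8.04
```

```bash
python3 -m pendant '[[0.039,0.022,0,0,0,8.04,0.085],[0.042,0.016,0,0,0,8.04,0.085],[0.044,0.010,0,0,0,8.04,0.085],[0.045,0.004,0,0,0,8.04,0.085],[0.045,-0.003,0,0,0,8.04,0.085],[0.044,-0.009,0,0,0,8.04,0.085],[0.042,-0.015,0,0,0,8.04,0.085],[0.040,-0.021,0,0,0,8.04,0.085],[0,0,0,0,0,0,0.085],[0,0,0,0,0,0,0.085]]'
python3 - <<'E'
from h import *
p,a,z,s=pose(); print(p.round(1),a,z.round(3),s["joints"].round(2)); w=snap("wrist","w1")
cv2.imwrite("pics/t1.png",arm.get_image("top")["image"][130:230,200:440][:,:,::-1].repeat(3,0).repeat(3,1))
E
```

```text
clock: 1.25
position: [480.4, 269.1, 256.2]
ee_rot: [-0.706, 0.708, 0.0, -0.0]
contact_force: [-0.1, -0.1, -0.0]
gripper_width: 85.1
grasp_force: 0.0
[480.4 269.1 256.2] -90.1374030489756 [-0.  0. -1.] [ 0.8   0.26 -0.18 -0.   -1.14 -0.81]
```

View pics/w1.png

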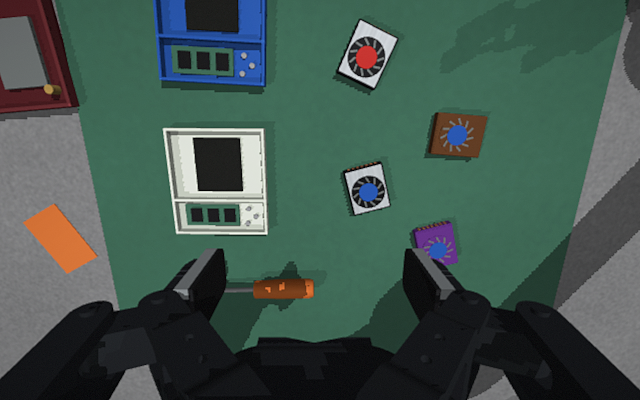

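The wrist view shows the blue fan at (368,190), red fan (367,57), white pad (218,164), blue pad (212,12), screwdriver (280,289) and the purple and brown look-alikes on the right. Next I measure rectangles in world coordinates and triangulate against the top view.

```bash
cat >> h.py <<'E'
def rect(d,seed,z,kind,rad=45):
    "world rectangle of a silver fan top ('fan') or dark pad ('pad') near seed, on plane z: centre, sizes, direction of long side deg"
    hsv=cv2.cvtColor(d["image"],cv2.COLOR_RGB2HSV); m=np.zeros((400,640),np.uint8)
    if kind=="fan": m[(hsv[...,1]<60)&(hsv[...,2]>120)]=255
    else: m[hsv[...,2]<75]=255
    if kind=="pad": m=blob(d,seed,30)[2]
    k=np.zeros_like(m); cv2.circle(k,tuple(seed),rad,255,-1); m&=k
    n,l,st,_=cv2.connectedComponentsWithStats(m); i=1+np.argmax(st[1:,4]); 
    h=cv2.convexHull(cv2.findNonZero((l==i).astype(np.uint8)))[:,0]
    w=np.array([plane(d,q,z)[:2] for q in h],np.float32)
    (c,s,_)=r=cv2.minAreaRect(w); b=cv2.boxPoints(r); e=[b[1]-b[0],b[2]-b[1]]; L=max(e,key=np.linalg.norm)
    return np.round(c,1),np.round(sorted(map(np.linalg.norm,e)),1),round(float(np.degrees(np.arctan2(L[1],L[0]))%180),1)
E
python3 - <<'E'
from h import *
w=arm.get_image("wrist");t=arm.get_image("top")
for n,a,b in [("fb",(368,190),(228,206)),("fr",(367,57),(277,204)),("tw",(218,164),(240,149)),("tb",(212,15),(297,152))]:
    A=blob(w,a);B=blob(t,b);x,r=tri([(w,A[0]),(t,B[0])]); f=n[0]=="f"
    print(n,A[0].round(1),A[1],"tri",x.round(1),r,"plane",plane(w,A[0],14 if f else 6).round(1),rect(w,a,12 if f else 6,"fan" if f else "pad"))
print(rect(t,(408,150),6,"pad"),rect(t,(354,140),6,"pad"),rect(t,(297,152),6,"pad"),rect(t,(240,149),6,"pad"))
E
```

```text
fb [367.3 190.7] 260 tri [414.7 293.1  15.6] [0.7, 0.7] plane [414.3 292.8  14. ] (array([414.9, 290.2]), array([45.1, 55. ], dtype=float32), 104.9)
fr [365.7  55.6] 365 tri [424.  141.   19.1] [0.4, 0.4] plane [423.5 139.8  14. ] (array([422. , 137.1]), array([45.4, 55.2], dtype=float32), 66.2)
tw [217.4 162.6] 2416 tri [592.4 256.3  28.2] [0.7, 0.7] plane [599.3 259.1   6. ] (array([599.2, 260.3]), array([56.3, 65. ], dtype=float32), 89.3)
tb [211.8  14.1] 1527 tri [603.8  82.8 -44.1] [2.2, 2.2] plane [591.1  97.3   6. ] (array([591.7,  96.9]), array([29.1, 56.1], dtype=float32), 176.8)
(array([ 601.8, -277.3]), array([49.2, 62.2], dtype=float32), 90.7) (array([ 635.4, -109.2]), array([53.3, 63.8], dtype=float32), 98.1) (array([589.5,  80.4]), array([53.9, 64.2], dtype=float32), 86.7) (array([597.8, 261.4]), array([48.7, 60.5], dtype=float32), 90.8)
```

Run:
```python
from h import *
p,a,z,s=pose()
plan(p,a,(414.6,291.5,60),-75.1,5)
```

```text
[-0.0041, 0.0129, 0.0393] -2.96
[-0.0048, 0.0127, 0.0393] -2.96
[-0.0054, 0.0125, 0.0393] -2.96
[-0.0061, 0.0122, 0.0393] -2.96
[-0.0067, 0.0118, 0.0393] -2.96
```

```bash
python3 -m pendant '[[-0.004,0.013,0.039,0,0,-3,0.066],[-0.005,0.0125,0.039,0,0,-3,0.066],[-0.0055,0.0125,0.039,0,0,-3,0.066],[-0.006,0.012,0.039,0,0,-3,0.066],[-0.0065,0.012,0.039,0,0,-3,0.066],[0,0,0,0,0,0,0.066],[0,0,0,0,0,0,0.066]]'
python3 - <<'E'
from h import *
p,a,z,s=pose(); print(p.round(1),a,z.round(3)); w=snap("wrist","w2")
A=blob(w,np.round(np.linalg.lstsq(np.eye(2),[320,180],rcond=None)[0]).astype(int)) if 0 else None
E
```

```text
clock: 2.15
position: [415.3, 291.6, 61.5]
ee_rot: [0.794, -0.608, 0.0, 0.0]
contact_force: [0.1, 0.6, 0.8]
gripper_width: 66.0
grasp_force: 0.0
[415.3 291.6  61.5] -74.90431043678394 [ 0.    -0.001 -1.   ]
```

View pics/w2.png

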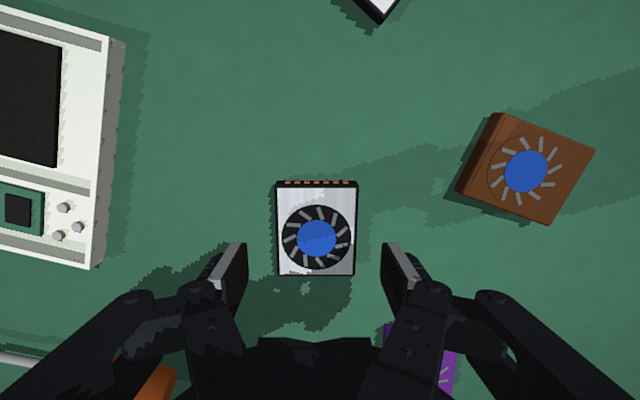

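The blue fan is square between the fingers: housing cols 276–357, rows 181–275, grille on top. It's slightly (about 1.5 mm) ahead of the TCP. Descending gently.

```bash
python3 -m pendant '[[0.0015,0,0.020,0,0,0,0.066],[0,0,0.010,0,0,0,0.066],[0,0,0.003,0,0,0,0.066],[0,0,0,0,0,0,0.066]]';python3 -m pendant '[[0,0,0.003,0,0,0,0.066],[0,0,0,0,0,0,0.066]]'; python3 -m pendant '[[0,0,0.003,0,0,0,0.066],[0,0,0,0,0,0,0.066]]'
```

```text
clock: 2.6
position: [416.2, 289.4, 28.9]
ee_rot: [0.793, -0.609, 0.0, -0.001]
contact_force: [0.3, 0.0, -0.1]
gripper_width: 66.1
grasp_force: 0.0
clock: 2.8
position: [415.9, 289.2, 25.7]
ee_rot: [0.793, -0.609, 0.0, -0.0]
contact_force: [-0.1, 1.2, -0.1]
gripper_width: 66.1
grasp_force: 0.0
clock: 3.0
position: [415.6, 289.0, 22.2]
ee_rot: [0.793, -0.609, -0.0, 0.0]
contact_force: [-0.3, 0.2, -0.4]
gripper_width: 66.1
grasp_force: 0.0
```

```bash
python3 -m pendant '[[0,0,0,0,0,0,0.045],[0,0,0,0,0,0,0.040],[0,0,0,0,0,0,0.035],[0,0,0,0,0,0,0.035],[0,0,0,0,0,0,0.035]]'
```

```text
clock: 3.5
position: [417.0, 290.0, 25.7]
ee_rot: [0.794, -0.608, 0.001, -0.002]
contact_force: [-2.1, -1.9, 22.8]
gripper_width: 46.4
grasp_force: 67.2
```

Run:
```python
from h import *
w=snap("wrist","w3")
```

```text
(no output)
```

View pics/w3.png

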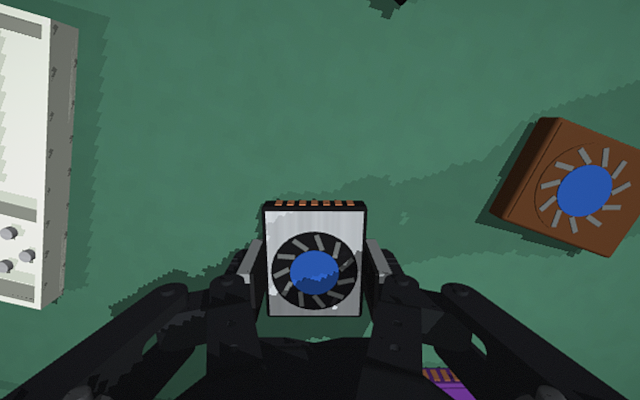

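The blue fan is gripped (46.4 mm, 67 N). The fingertips touched the mat at TCP z ≈ 25.7, so later grasps should be at z ≈ 27. Next I work out the fan centre relative to the tool, and the carry.

```bash
cat >> h.py <<'E'
def held(dz=12,zrel=-13.5,seed=(340,215)):
    "fan rect in tool coordinates (x,y) while gripped: top plane is zrel mm from TCP"
    p,a,z,s=pose(); w=arm.get_image("wrist"); c,sz,l=rect(w,seed,p[2]+zrel,"fan",130)
    d=np.array(c)-p[:2]; r=np.radians(a); return p.round(1),round(a,1),(round(float(np.cos(r)*d[0]+np.sin(r)*d[1]),1),round(float(np.sin(r)*d[0]-np.cos(r)*d[1]),1)),sz,round((l-a)%180,1)
E
python3 - <<'E'
from h import *
print(held())
p,a,z,s=pose()
print("carry");plan((p[0],p[1],120),a,(590,80.5,120),-93,7)
E
```

```text
(array([417. , 290. ,  25.7]), -74.9, (-1.8, -1.0), array([45.9, 55.6], dtype=float32), 180.0)
carry
[0.0353, -0.0161, -0.0] 2.59
[0.0346, -0.0176, -0.0] 2.59
[0.0337, -0.0192, -0.0] 2.59
[0.0328, -0.0207, -0.0] 2.59
[0.0319, -0.0222, -0.0] 2.59
[0.0308, -0.0236, -0.0] 2.59
[0.0297, -0.0249, -0.0] 2.59
```

```bash
python3 -m pendant '[[0,0,-0.02,0,0,0,0.035],[0,0,-0.04,0,0,0,0.035],[0.035,-0.016,-0.030,0,0,2.59,0.035],[0.035,-0.0175,0,0,0,2.59,0.035],[0.034,-0.019,0,0,0,2.59,0.035],[0.033,-0.0205,0,0,0,2.59,0.035],[0.032,-0.022,0,0,0,2.59,0.035],[0.031,-0.0235,0,0,0,2.59,0.035],[0.030,-0.025,0,0,0,2.59,0.035],[0,0,0,0,0,0,0.035],[0,0,0,0,0,0,0.035]]'
python3 - <<'E'
from h import *
print(held())
w=snap("wrist","w4")
E
```

```text
clock: 4.7
position: [587.3, 77.0, 111.7]
ee_rot: [-0.687, 0.727, 0.0, -0.001]
contact_force: [0.1, 1.1, -0.6]
gripper_width: 46.2
grasp_force: 63.0
(array([587.3,  77. , 111.7]), -93.3, (-2.1, -0.7), array([45.9, 55.5], dtype=float32), 179.9)
```

View pics/w4.png

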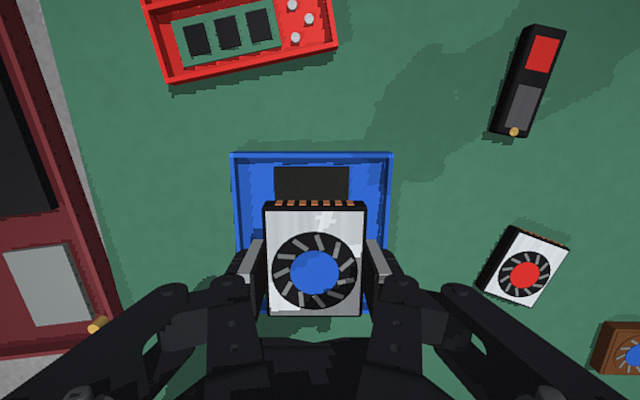

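The fan hangs over the blue tray. The pad's visible part is rows 166–200, cols 274–350, and the tray looks square to the tool.

```bash
cat >> h.py <<'E'
def padedge(seed,t=30):
    "pad centre from its far edge (towards tool +x), tool hovering"
    p,a,z,s=pose(); w=arm.get_image("wrist"); m=blob(w,seed,t)[2]; ys,xs=np.nonzero(m); c=cv2.boundingRect(cv2.findNonZero(m))
    cols=np.arange(c[0]+8,c[0]+c[2]-8); top=np.array([np.nonzero(m[:,k])[0].min()-.5 if m[:,k].any() else np.nan for k in cols]); ok=abs(top-np.nanmedian(top))<4
    f=np.polyfit(cols[ok],top[ok],1); e=[plane(w,(k,np.polyval(f,k)),6)[:2] for k in (c[0]-.5,c[0]+c[2]-.5)]
    v=e[1]-e[0]; u=v/np.linalg.norm(v); n=np.array([-u[1],u[0]]); r=np.radians(a); 
    if n@[np.cos(r),np.sin(r)]>0: n=-n
    return c,"width",np.linalg.norm(v).round(1),"centre",(sum(e)/2+33*n).round(1),"yaw",round(float(np.degrees(np.arctan2(-n[1],-n[0]))),1)
E
python3 - <<'E'
from h import *
print(padedge((312,182)))
E
```

```text
((0, 0, 627, 400), 'width', np.float64(527.6), 'centre', array([593.2, 177.1]), 'yaw', -93.3)
```

```bash
sed -i 's/def padedge(seed,t=30):/def padedge(seed,t=14,bot=196):/; s/m=blob(w,seed,t)\[2\]; ys,xs=np.nonzero(m);/w["image"][bot:]=255; m=blob(w,seed,t)[2];/' h.py
python3 - <<'E'
from h import *
print(padedge((312,182)))
print(arm.get_image("wrist")["image"][182,[260,270,280,312,345,355]].tolist())
E
```

```text
((274, 166, 75, 30), 'width', np.float64(56.5), 'centre', array([589.8,  79.9]), 'yaw', -93.1)
[[51, 106, 208], [50, 105, 207], [39, 41, 39], [36, 37, 35], [39, 39, 37], [49, 104, 207]]
```

```bash
python3 -m pendant '[[-0.003,-0.0018,0.030,0,0,0,0.035],[0,0,0.035,0,0,0,0.035],[0,0,0.008,0,0,0,0.035],[0,0,0.003,0,0,0,0.035],[0,0,0,0,0,0,0.035]]'; python3 -m pendant '[[0,0,0.002,0,0,0,0.035],[0,0,0,0,0,0,0.035]]'
```

```text
clock: 5.45
position: [590.1, 81.4, 37.1]
ee_rot: [-0.688, 0.726, -0.0, 0.001]
contact_force: [1.0, 1.1, -1.0]
gripper_width: 46.5
grasp_force: 63.0
clock: 5.65
position: [590.1, 81.1, 35.5]
ee_rot: [-0.687, 0.726, -0.0, 0.001]
contact_force: [0.8, -0.7, -1.4]
gripper_width: 46.5
grasp_force: 63.0
```

```bash
python3 -m pendant '[[0.001,0,0.002,0,0,0,0.035],[0,0,0,0,0,0,0.035]]'; python3 -m pendant '[[0,0,0.0015,0,0,0,0.035],[0,0,0,0,0,0,0.035]]'
```

```text
clock: 5.85
position: [589.4, 79.7, 32.6]
ee_rot: [-0.687, 0.726, -0.0, 0.0]
contact_force: [-0.8, 0.4, -0.6]
gripper_width: 46.7
grasp_force: 63.0
clock: 6.05
position: [589.7, 79.8, 31.8]
ee_rot: [-0.687, 0.726, -0.0, 0.0]
contact_force: [-1.6, 0.1, 4.4]
gripper_width: 46.5
grasp_force: 66.1
```

```bash
python3 -m pendant '[[0,0,0,0,0,0,0.050],[0,0,0,0,0,0,0.058],[0,0,0,0,0,0,0.064],[0,0,0,0,0,0,0.064],[0,0,-0.02,0,0,0,0.064],[0,0,-0.05,0,0,0,0.064],[0,0,0,0,0,0,0.064],[0,0,0,0,0,0,0.064]]'
python3 - <<'E'
from h import *
p,a,z,s=pose(); w=snap("wrist","w5"); print(p,a)
print(rect(w,(312,220),18,"fan",100), padedge((312,170)) )
plan(p,a,(422.5,138.5,100),-113.8,5)
E
```

```text
clock: 6.85
position: [590.1, 80.2, 102.3]
ee_rot: [-0.687, 0.726, -0.001, 0.002]
contact_force: [-0.5, -1.2, -1.1]
gripper_width: 64.2
grasp_force: 0.0
[590.12819393  80.24308032 102.33094405] -93.17132174058243
(array([590.5,  81.3]), array([45.6, 55. ], dtype=float32), 86.8) ((275, 167, 79, 29), 'width', np.float64(56.6), 'centre', array([590. ,  80.2]), 'yaw', -93.2)
[-0.0098, 0.0341, 0.0005] 4.13
[-0.0073, 0.0347, 0.0005] 4.13
[-0.0048, 0.0352, 0.0005] 4.13
[-0.0022, 0.0354, 0.0005] 4.13
[0.0003, 0.0355, 0.0005] 4.13
```

View pics/w5.png

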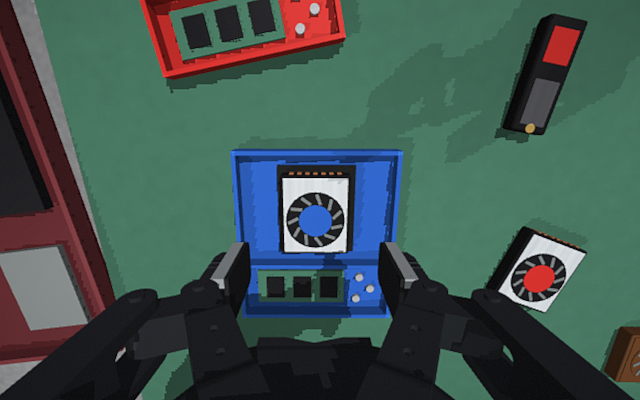

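Blue is flat and centred on its pad: fan centre (316,215), even margins. Next is red.

```bash
python3 -m pendant '[[-0.0095,0.034,0,0,0,4.13,0.066],[-0.007,0.035,0,0,0,4.13,0.066],[-0.0045,0.035,0,0,0,4.13,0.066],[-0.002,0.0355,0,0,0,4.13,0.066],[0.002,0.0355,0,0,0,4.13,0.066],[0,0,0,0,0,0,0.066],[0,0,0,0,0,0,0.066]]'
python3 - <<'E'
from h import *
p,a,z,s=pose(); w=snap("wrist","w6"); print(p,a)
c,sz,l=rect(w,(312,220),12,"fan",100); print(c,sz,l)
plan(p,a,(*c,48),l-180,2)
E
```

```text
clock: 7.65
position: [420.4, 135.5, 100.3]
ee_rot: [-0.547, 0.837, -0.0, -0.001]
contact_force: [1.0, 0.1, 0.4]
gripper_width: 66.3
grasp_force: 0.0
[420.43273314 135.5393707  100.3253953 ] -113.69032984018857
[423.6 139.2] [45.4 55. ] 65.9
[-0.0023, -0.0007, 0.0262] 0.2
[-0.0023, -0.0007, 0.0262] 0.2
```

```bash
python3 -m pendant '[[-0.0015,-0.0007,0.035,0,0,0.2,0.066],[-0.0015,-0.0007,0.03,0,0,0.2,0.066],[0,0,0.007,0,0,0,0.066],[0,0,0,0,0,0,0.066]]'; python3 -m pendant '[[0,0,0,0,0,0,0.045],[0,0,0,0,0,0,0.040],[0,0,0,0,0,0,0.035],[0,0,0,0,0,0,0.035],[0,0,0,0,0,0,0.035]]'
python3 - <<'E'
from h import *
print(held())
p,a,z,s=pose()
plan((p[0],p[1],115),a,(635.5,-109,115),-82,8)
E
```

```text
clock: 8.1
position: [423.6, 137.0, 27.6]
ee_rot: [-0.543, 0.84, -0.0, -0.002]
contact_force: [0.3, -0.4, 0.2]
gripper_width: 66.2
grasp_force: 0.0
clock: 8.6
position: [424.4, 138.2, 30.1]
ee_rot: [-0.543, 0.84, -0.0, 0.001]
contact_force: [-1.1, -0.0, 7.2]
gripper_width: 46.3
grasp_force: 62.2
(array([424.4, 138.2,  30.1]), -114.2, (0.9, -0.5), array([44.3, 53.8], dtype=float32), 180.0)
[0.0174, -0.0367, -0.0] -4.02
[0.0199, -0.0354, -0.0] -4.02
[0.0223, -0.0339, -0.0] -4.02
[0.0247, -0.0323, -0.0] -4.02
[0.0269, -0.0305, -0.0] -4.02
[0.0289, -0.0285, -0.0] -4.02
[0.0309, -0.0264, -0.0] -4.02
[0.0327, -0.0242, -0.0] -4.02
```

```bash
python3 -m pendant '[[0,0,-0.02,0,0,0,0.035],[0,0,-0.04,0,0,0,0.035],[0.0175,-0.0365,-0.025,0,0,-4.02,0.035],[0.020,-0.0355,0,0,0,-4.02,0.035],[0.0225,-0.034,0,0,0,-4.02,0.035],[0.0245,-0.0325,0,0,0,-4.02,0.035],[0.027,-0.0305,0,0,0,-4.02,0.035],[0.029,-0.0285,0,0,0,-4.02,0.035],[0.031,-0.0265,0,0,0,-4.02,0.035],[0.0325,-0.024,0,0,0,-4.02,0.035],[0,0,0,0,0,0,0.035],[0,0,0,0,0,0,0.035]]'
python3 - <<'E'
from h import *
print(held(zrel=-18)); w=snap("wrist","w7")
print(padedge((312,182)))
E
```

```text
clock: 9.85
position: [633.8, -110.7, 113.1]
ee_rot: [0.754, -0.657, -0.001, 0.0]
contact_force: [-0.1, -0.4, -1.2]
gripper_width: 46.1
grasp_force: 61.8
(array([ 633.8, -110.7,  113.1]), -82.2, (-1.3, -1.1), array([45.9, 56. ], dtype=float32), 179.4)
((275, 163, 74, 33), 'width', np.float64(55.9), 'centre', array([ 636.1, -109.8]), 'yaw', -82.1)
```

View pics/w7.png

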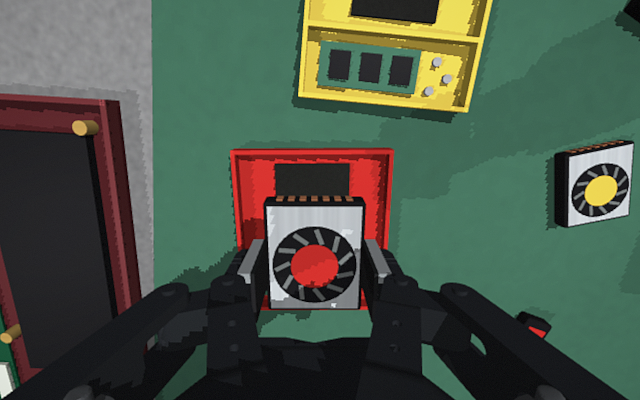

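Red hangs over the red pad (visible part rows 163–196, cols 275–349), square to it. Lowering.

```bash
python3 -m pendant '[[-0.001,-0.002,0.035,0,0,0,0.035],[0,0,0.033,0,0,0,0.035],[0,0,0.005,0,0,0,0.035],[0,0,0,0,0,0,0.035],[0,0,0.0015,0,0,0,0.035],[0,0,0,0,0,0,0.035]]'; python3 -m pendant '[[0,0,0.0015,0,0,0,0.035],[0,0,0,0,0,0,0.035]]';  python3 -m pendant '[[0,0,0.0015,0,0,0,0.035],[0,0,0,0,0,0,0.035]]'
```

```text
clock: 10.6
position: [637.3, -108.5, 41.2]
ee_rot: [0.755, -0.656, 0.001, -0.001]
contact_force: [0.0, -1.0, 0.4]
gripper_width: 46.0
grasp_force: 61.8
clock: 10.8
position: [636.5, -108.8, 38.6]
ee_rot: [0.754, -0.656, 0.0, -0.0]
contact_force: [0.7, 0.9, -1.0]
gripper_width: 46.1
grasp_force: 61.8
clock: 11.0
position: [636.1, -108.8, 36.3]
ee_rot: [0.754, -0.657, -0.0, 0.0]
contact_force: [-0.2, 0.1, 0.6]
gripper_width: 45.9
grasp_force: 61.8
```

```bash
python3 -m pendant '[[0,0,0.0015,0,0,0,0.035],[0,0,0,0,0,0,0.035]]';  python3 -m pendant '[[0,0,0.0015,0,0,0,0.035],[0,0,0,0,0,0,0.035]]'
```

```text
clock: 11.2
position: [636.1, -108.8, 36.2]
ee_rot: [0.754, -0.656, 0.0, 0.0]
contact_force: [-3.3, 0.5, 6.5]
gripper_width: 46.3
grasp_force: 62.5
clock: 11.4
position: [636.2, -108.8, 36.1]
ee_rot: [0.755, -0.656, 0.0, 0.0]
contact_force: [-6.2, 1.7, 13.0]
gripper_width: 45.9
grasp_force: 63.3
```

```bash
python3 -m pendant '[[0,0,-0.002,0,0,0,0.050],[0,0,0,0,0,0,0.058],[0,0,0,0,0,0,0.064],[0,0,0,0,0,0,0.064],[0,0,-0.02,0,0,0,0.064],[0,0,-0.048,0,0,0,0.064],[0,0,0,0,0,0,0.064],[0,0,0,0,0,0,0.064]]'
python3 - <<'E'
from h import *
p,a,z,s=pose(); w=snap("wrist","w8"); print(p,a)
print(rect(w,(312,220),18,"fan",100), padedge((312,170),bot=185) )
c,sz,l=rect(w,(600,190),12,"fan",70); print("yellow",c,sz,l)
E
```

```text
clock: 12.2
position: [636.9, -108.7, 104.7]
ee_rot: [0.754, -0.656, 0.001, -0.001]
contact_force: [-0.1, 0.2, -0.8]
gripper_width: 63.9
grasp_force: 0.0
[ 636.9452532  -108.65442053  104.69519374] -82.06230585112932
  return np.nanmean(a, axis, out=out, keepdims=keepdims)
Traceback (most recent call last):
  File "h.py", line 49, in padedge
    f=np.polyfit(cols[ok],top[ok],1); e=[plane(w,(k,np.polyval(f,k)),6)[:2] for k in (c[0]-.5,c[0]+c[2]-.5)]
TypeError: expected non-empty vector for x
```

View pics/w8.png

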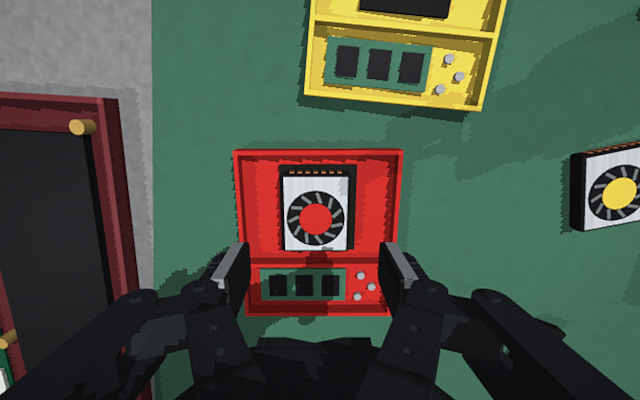

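Red is well centred: fan (316,212) with even pad margins. Moving over the yellow fan.

```bash
python3 -m pendant '[[0.003,0.043,0,0,0,0,0.066],[0.003,0.043,0,0,0,0,0.066],[0.003,0.043,0,0,0,0,0.066],[0.003,0.043,0,0,0,0,0.066],[0.003,0.041,0,0,0,0,0.066],[0,0,0,0,0,0,0.066],[0,0,0,0,0,0,0.066]]'
python3 - <<'E'
from h import *
p,a,z,s=pose(); w=snap("wrist","w9"); print(p,a)
c,sz,l=rect(w,(312,220),12,"fan",100); print(c,sz,l, w["image"][0,0])
A=blob(w,tuple(np.round([316,215]).astype(int)),40); print(A[0],A[1],plane(w,A[0],14))
plan(p,a,(*c,100),l-180,4)
E
```

```text
clock: 13.0
position: [426.5, -153.3, 102.9]
ee_rot: [0.754, -0.657, -0.0, 0.0]
contact_force: [0.4, 0.7, -0.4]
gripper_width: 66.0
grasp_force: 0.0
[ 426.4802394  -153.31305127  102.88249713] -82.06944348162706
[ 428.6 -154.7] [45.3 55.6] 110.2 [206 175  67]
[313.33773087 213.82453826] 758 [ 427.6034052  -152.33081365   14.        ]
[0.0004, -0.0005, 0.0007] -3.07
[0.0004, -0.0005, 0.0007] -3.07
[0.0005, -0.0004, 0.0007] -3.07
[0.0005, -0.0004, 0.0007] -3.07
```

View pics/w9.png

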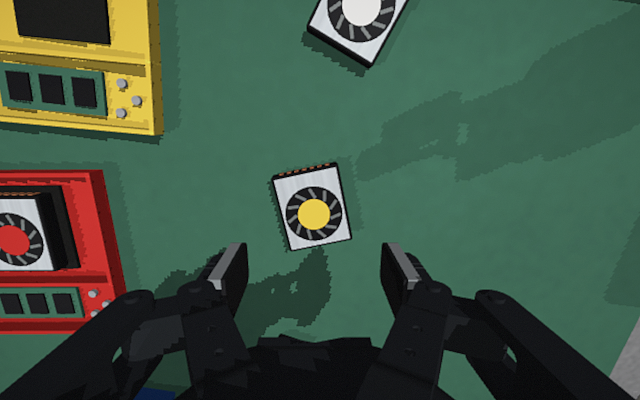

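The yellow fan is at (313,207), grille end up, turned 12° from the tool. Turning, descending and gripping.

```bash
python3 -m pendant '[[0.001,-0.0005,0.02,0,0,-3.07,0.066],[0.001,-0.0005,0.02,0,0,-3.07,0.066],[0.001,-0.0005,0.018,0,0,-3.07,0.066],[0.0005,-0.0003,0.010,0,0,-3.07,0.066],[0,0,0.006,0,0,0,0.066],[0,0,0,0,0,0,0.066],[0,0,0,0,0,0,0.066]]'; python3 -m pendant '[[0,0,0,0,0,0,0.045],[0,0,0,0,0,0,0.040],[0,0,0,0,0,0,0.035],[0,0,0,0,0,0,0.035],[0,0,0,0,0,0,0.035]]'
python3 - <<'E'
from h import *
print(held(zrel=-16))
p,a,z,s=pose()
plan((p[0],p[1],115),a,(602.5,-278,115),-89.4,6)
E
```

```text
clock: 13.75
position: [430.5, -156.0, 29.3]
ee_rot: [0.82, -0.572, 0.0, -0.0]
contact_force: [-0.7, -0.5, 0.2]
gripper_width: 65.8
grasp_force: 0.0
clock: 14.25
position: [430.3, -156.1, 30.3]
ee_rot: [0.82, -0.572, 0.001, -0.0]
contact_force: [-1.0, 0.9, 7.1]
gripper_width: 45.7
grasp_force: 61.9
(array([ 430.3, -156.1,   30.3]), -69.8, (-1.6, -1.1), array([45. , 54.6], dtype=float32), 180.0)
[0.029, -0.0199, -0.0] 3.27
[0.0278, -0.0215, -0.0] 3.27
[0.0265, -0.0231, -0.0] 3.27
[0.0252, -0.0245, -0.0] 3.27
[0.0237, -0.0259, -0.0] 3.27
[0.0222, -0.0273, -0.0] 3.27
```

```bash
python3 -m pendant '[[0,0,-0.02,0,0,0,0.035],[0,0,-0.04,0,0,0,0.035],[0.029,-0.020,-0.025,0,0,3.27,0.035],[0.028,-0.0215,0,0,0,3.27,0.035],[0.0265,-0.023,0,0,0,3.27,0.035],[0.025,-0.0245,0,0,0,3.27,0.035],[0.0235,-0.026,0,0,0,3.27,0.035],[0.022,-0.0275,0,0,0,3.27,0.035],[0,0,0,0,0,0,0.035],[0,0,0,0,0,0,0.035]]'
python3 - <<'E'
from h import *
print(held(zrel=-18)); w=snap("wrist","w10")
print(padedge((312,182)))
E
```

```text
clock: 15.3
position: [601.8, -277.7, 113.3]
ee_rot: [0.711, -0.704, -0.001, 0.0]
contact_force: [-0.9, -0.8, -1.5]
gripper_width: 45.9
grasp_force: 61.8
(array([ 601.8, -277.7,  113.3]), -89.4, (-2.7, -0.9), array([45.7, 54.9], dtype=float32), 179.9)
((276, 162, 74, 34), 'width', np.float64(56.1), 'centre', array([ 601.9, -277.2]), 'yaw', -87.5)
```

View pics/w10.png

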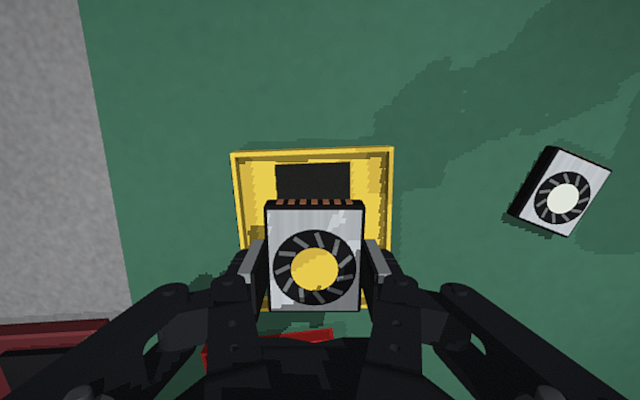

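Yellow hangs over its pad (visible part rows 162–196, cols 276–350). The tray is turned about 2° from the tool, so I'll correct that while lowering.

```bash
python3 -m pendant '[[0.0005,0.0003,0.035,0,0,-1.9,0.035],[0,0,0.032,0,0,0,0.035],[0,0,0.005,0,0,0,0.035],[0,0,0,0,0,0,0.035],[0,0,0.0015,0,0,0,0.035],[0,0,0,0,0,0,0.035]]'; python3 -m pendant '[[0,0,0.002,0,0,0,0.035],[0,0,0,0,0,0,0.035]]';  python3 -m pendant '[[0,0,0.0015,0,0,0,0.035],[0,0,0,0,0,0,0.035]]'
```

```text
clock: 16.05
position: [603.0, -278.2, 42.8]
ee_rot: [0.723, -0.691, 0.002, -0.001]
contact_force: [0.5, 0.1, -1.1]
gripper_width: 46.4
grasp_force: 61.8
clock: 16.25
position: [602.1, -278.1, 39.5]
ee_rot: [0.722, -0.691, 0.0, -0.0]
contact_force: [0.7, 0.0, 0.4]
gripper_width: 46.6
grasp_force: 61.8
clock: 16.45
position: [601.8, -278.0, 37.2]
ee_rot: [0.722, -0.692, -0.0, 0.0]
contact_force: [0.2, 0.0, -1.8]
gripper_width: 46.1
grasp_force: 61.8
```

```bash
python3 -m pendant '[[0,0,0.0015,0,0,0,0.035],[0,0,0,0,0,0,0.035]]';  python3 -m pendant '[[0,0,0.001,0,0,0,0.035],[0,0,0,0,0,0,0.035]]'
```

```text
clock: 16.65
position: [602.0, -278.1, 36.4]
ee_rot: [0.723, -0.691, 0.0, 0.0]
contact_force: [-1.1, 0.2, 2.2]
gripper_width: 46.1
grasp_force: 62.2
clock: 16.85
position: [602.1, -278.1, 36.4]
ee_rot: [0.723, -0.691, 0.0, 0.0]
contact_force: [-2.6, 1.8, 7.2]
gripper_width: 45.6
grasp_force: 62.7
```

```bash
python3 -m pendant '[[0,0,-0.001,0,0,0,0.050],[0,0,0,0,0,0,0.058],[0,0,0,0,0,0,0.064],[0,0,0,0,0,0,0.064],[0,0,-0.02,0,0,0,0.064],[0,0,-0.048,0,0,0,0.064],[0,0,0,0,0,0,0.064],[0,0,0,0,0,0,0.064]]'
python3 - <<'E'
from h import *
p,a,z,s=pose(); w=snap("wrist","w11"); print(p,a)
print(rect(w,(312,220),18,"fan",100))
c,sz,l=rect(w,(568,195),12,"fan",70); print("white",c,sz,l)
plan(p,a,(*c,100),l-180,5)
E
```

```text
clock: 17.65
position: [602.7, -278.2, 105.4]
ee_rot: [0.722, -0.692, 0.001, -0.001]
contact_force: [0.2, 0.3, -0.9]
gripper_width: 64.0
grasp_force: 0.0
[ 602.67638735 -278.16242663  105.38975159] -87.50171390626781
(array([ 602.9, -276. ]), array([45.4, 55. ], dtype=float32), 92.5)
white [ 412.2 -289.1] [45.2 55.6] 69.3
[0.0005, 0.0382, 0.0011] 4.64
[0.0036, 0.038, 0.0011] 4.64
[0.0067, 0.0376, 0.0011] 4.64
[0.0097, 0.0369, 0.0011] 4.64
[0.0126, 0.036, 0.0011] 4.64
```

Yellow is placed at (602.9, −276) on pad (601.9, −277.2). On to white.

```bash
python3 -m pendant '[[0.0005,0.038,0,0,0,4.64,0.066],[0.0035,0.038,0,0,0,4.64,0.066],[0.0065,0.0375,0,0,0,4.64,0.066],[0.0095,0.0365,0,0,0,4.64,0.066],[0.012,0.034,0,0,0,4.64,0.066],[0,0,0,0,0,0,0.066],[0,0,0,0,0,0,0.066]]'
python3 - <<'E'
from h import *
p,a,z,s=pose(); w=snap("wrist","w12"); print(p,a)
c,sz,l=rect(w,(312,220),12,"fan",100); print(c,sz,l)
plan(p,a,(*c,100),l-180,2)
E
```

```text
clock: 18.4
position: [413.4, -288.6, 103.2]
ee_rot: [-0.569, 0.823, 0.0, -0.0]
contact_force: [0.7, 0.4, 0.5]
gripper_width: 65.9
grasp_force: 0.0
[ 413.36350297 -288.63236077  103.23566542] -110.69616134174657
[ 417.4 -289. ] [45.4 54.9] 69.2
[-0.0005, -0.002, 0.0016] 0.05
[-0.0005, -0.002, 0.0016] 0.05
```

View pics/w12.png

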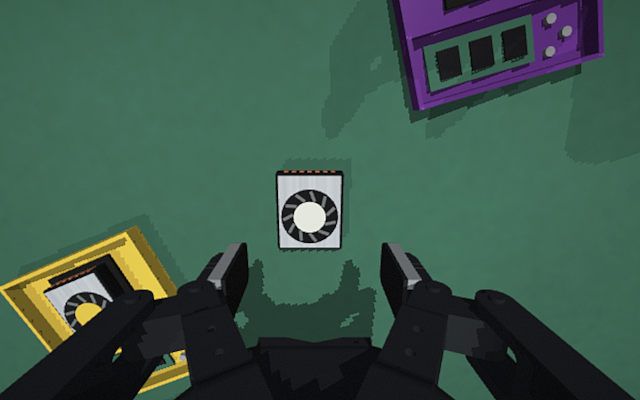

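The white fan is square to the tool at (310,210), grille end up. Gripping it.

```bash
python3 -m pendant '[[0.0005,-0.002,0.035,0,0,0,0.066],[0,-0.0015,0.030,0,0,0,0.066],[0,0,0.009,0,0,0,0.066],[0,0,0,0,0,0,0.066],[0,0,0,0,0,0,0.066]]'; python3 -m pendant '[[0,0,0,0,0,0,0.045],[0,0,0,0,0,0,0.040],[0,0,0,0,0,0,0.035],[0,0,0,0,0,0,0.035],[0,0,0,0,0,0,0.035]]'
python3 - <<'E'
from h import *
print(held(zrel=-16))
p,a,z,s=pose()
plan((p[0],p[1],130),a,(597.5,261,130),-90.5,14)
E
```

```text
clock: 18.95
position: [418.4, -290.5, 30.3]
ee_rot: [-0.569, 0.822, -0.001, 0.0]
contact_force: [0.2, 0.6, -0.5]
gripper_width: 66.0
grasp_force: 0.0
clock: 19.45
position: [418.4, -290.6, 31.6]
ee_rot: [-0.569, 0.822, -0.001, 0.001]
contact_force: [-0.8, 2.2, 5.9]
gripper_width: 45.8
grasp_force: 61.7
(array([ 418.4, -290.6,   31.6]), -110.7, (0.0, -0.6), array([44.7, 54.2], dtype=float32), 0.1)
[-0.0414, 0.0019, -0.0] -1.44
[-0.0414, 0.0009, -0.0] -1.44
[-0.0414, -0.0002, -0.0] -1.44
[-0.0414, -0.0012, -0.0] -1.44
[-0.0414, -0.0022, -0.0] -1.44
[-0.0413, -0.0033, -0.0] -1.44
[-0.0412, -0.0043, -0.0] -1.44
[-0.0411, -0.0053, -0.0] -1.44
[-0.0409, -0.0064, -0.0] -1.44
[-0.0408, -0.0074, -0.0] -1.44
[-0.0406, -0.0084, -0.0] -1.44
[-0.0403, -0.0094, -0.0] -1.44
[-0.0401, -0.0105, -0.0] -1.44
[-0.0398, -0.0115, -0.0] -1.44
```

```bash
python3 -m pendant '[[0,0,-0.02,0,0,0,0.035],[0,0,-0.04,0,0,0,0.035],[-0.0415,0.002,-0.035,0,0,-1.44,0.035],[-0.0415,0.001,0,0,0,-1.44,0.035],[-0.0415,0,0,0,0,-1.44,0.035],[-0.0415,-0.001,0,0,0,-1.44,0.035],[-0.0415,-0.002,0,0,0,-1.44,0.035],[-0.0415,-0.0035,0,0,0,-1.44,0.035],[-0.041,-0.0045,0,0,0,-1.44,0.035],[-0.041,-0.0055,0,0,0,-1.44,0.035],[-0.041,-0.0065,0,0,0,-1.44,0.035]]'; python3 -m pendant '[[-0.041,-0.0075,0,0,0,-1.44,0.035],[-0.0405,-0.0085,0,0,0,-1.44,0.035],[-0.040,-0.0095,0,0,0,-1.44,0.035],[-0.040,-0.0105,0,0,0,-1.44,0.035],[-0.040,-0.0115,0.010,0,0,-1.44,0.035],[0,0,0,0,0,0,0.035],[0,0,0,0,0,0,0.035],[0,0,0,0,0,0,0.035]]'
python3 - <<'E'
from h import *
print(held(zrel=-19)); w=snap("wrist","w13")
print(padedge((312,182)))
E
```

```text
clock: 20.6
position: [532.0, 63.4, 122.8]
ee_rot: [-0.658, 0.753, -0.0, 0.001]
contact_force: [1.1, -0.6, -0.3]
gripper_width: 45.8
grasp_force: 61.7
clock: 21.4
position: [595.8, 257.7, 112.3]
ee_rot: [-0.704, 0.711, 0.0, -0.0]
contact_force: [0.3, 0.0, -0.1]
gripper_width: 46.1
grasp_force: 61.7
(array([595.8, 257.7, 112.3]), -90.6, (27.4, -2.0), array([50.3, 75.7], dtype=float32), 90.0)
((275, 168, 74, 28), 'width', np.float64(56.0), 'centre', array([598.7, 260.4]), 'yaw', -90.6)
```

View pics/w13.png

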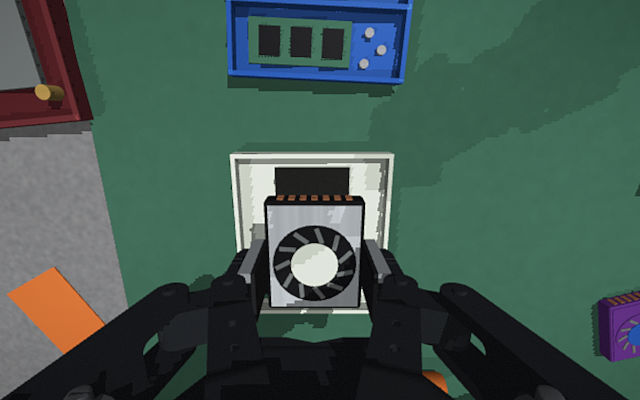

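White hangs over the white pad (visible part rows 168–196, cols 275–349), square to it. Lowering with a small correction.

```bash
python3 -m pendant '[[-0.0035,-0.0024,0.035,0,0,0,0.035],[0,0,0.031,0,0,0,0.035],[0,0,0.004,0,0,0,0.035],[0,0,0,0,0,0,0.035],[0,0,0,0,0,0,0.035]]'; python3 -m pendant '[[0,0,0.002,0,0,0,0.035],[0,0,0,0,0,0,0.035]]';  python3 -m pendant '[[0,0,0.0015,0,0,0,0.035],[0,0,0,0,0,0,0.035]]'
```

```text
clock: 22.05
position: [599.7, 262.3, 43.9]
ee_rot: [-0.704, 0.71, -0.0, 0.001]
contact_force: [0.7, -0.1, -0.8]
gripper_width: 45.7
grasp_force: 61.7
clock: 22.25
position: [599.1, 262.3, 41.3]
ee_rot: [-0.704, 0.71, -0.0, 0.001]
contact_force: [0.1, 0.3, -1.2]
gripper_width: 46.2
grasp_force: 61.7
clock: 22.45
position: [598.6, 262.1, 38.8]
ee_rot: [-0.704, 0.71, 0.0, 0.0]
contact_force: [-0.1, -0.1, -0.7]
gripper_width: 46.1
grasp_force: 61.7
```

```bash
python3 -m pendant '[[0.001,0,0.0012,0,0,0,0.035],[0,0,0,0,0,0,0.035]]';  python3 -m pendant '[[0,0,0.0012,0,0,0,0.035],[0,0,0,0,0,0,0.035]]'
```

```text
clock: 22.65
position: [598.8, 261.3, 37.7]
ee_rot: [-0.704, 0.71, -0.0, 0.0]
contact_force: [-0.2, 0.5, 1.4]
gripper_width: 45.6
grasp_force: 61.9
clock: 22.85
position: [598.8, 261.4, 37.6]
ee_rot: [-0.704, 0.71, -0.0, 0.0]
contact_force: [-3.0, 0.9, 7.1]
gripper_width: 46.0
grasp_force: 62.5
```

```bash
python3 -m pendant '[[0,0,-0.001,0,0,0,0.050],[0,0,0,0,0,0,0.058],[0,0,0,0,0,0,0.064],[0,0,0,0,0,0,0.064],[0,0,-0.02,0,0,0,0.064],[0,0,-0.048,0,0,0,0.064],[-0.02,0.03,-0.04,0,0,0,0.064],[-0.02,0.03,-0.04,0,0,0,0.064],[-0.02,0.03,-0.03,0,0,0,0.064],[0,0,0,0,0,0,0.064],[0,0,0,0,0,0,0.064]]'
python3 - <<'E'
from h import *
p,a,z,s=pose(); print(p,a); w=arm.get_image("wrist"); s=arm.get_image("side"); t=arm.get_image("top")
f=lambda d,x0,y0,x1,y1,k: cv2.resize(d["image"][y0:y1,x0:x1][:,:,::-1],None,fx=k,fy=k,interpolation=cv2.INTER_CUBIC)
a=f(t,170,110,440,215,2.9); b=f(s,250,110,480,345,1.0); c=cv2.resize(w["image"][:,:,::-1],None,fx=.69,fy=.69)
H=np.zeros((600,790,3),np.uint8); H[:a.shape[0],:a.shape[1]]=a[:,:790]; H[310:310+b.shape[0],:230]=b; H[310:310+c.shape[0],240:240+c.shape[1]]=c[:290]
cv2.imwrite("pics/fin.png",H)
for n,sd in [("blue",(297,152)),("red",(354,140)),("yellow",(408,149)),("white",(240,149))]: print(n,rect(t,sd,18,"fan",9))
E
```

```text
clock: 23.95
position: [512.9, 319.6, 210.3]
ee_rot: [-0.704, 0.71, 0.0, 0.001]
contact_force: [-0.2, -0.1, -0.3]
gripper_width: 64.0
grasp_force: 0.0
[512.871864   319.62801068 210.26213034] -90.45139216360083
blue (array([591.,  71.]), array([34.5, 41.9], dtype=float32), 0.7)
red (array([ 633.9, -105.9]), array([39.1, 47.6], dtype=float32), 90.8)
yellow (array([ 601.8, -259.4]), array([19.1, 42.2], dtype=float32), 0.8)
white (array([600.3, 259.6]), array([43.9, 51.2], dtype=float32), 85.4)
```

View pics/fin.png

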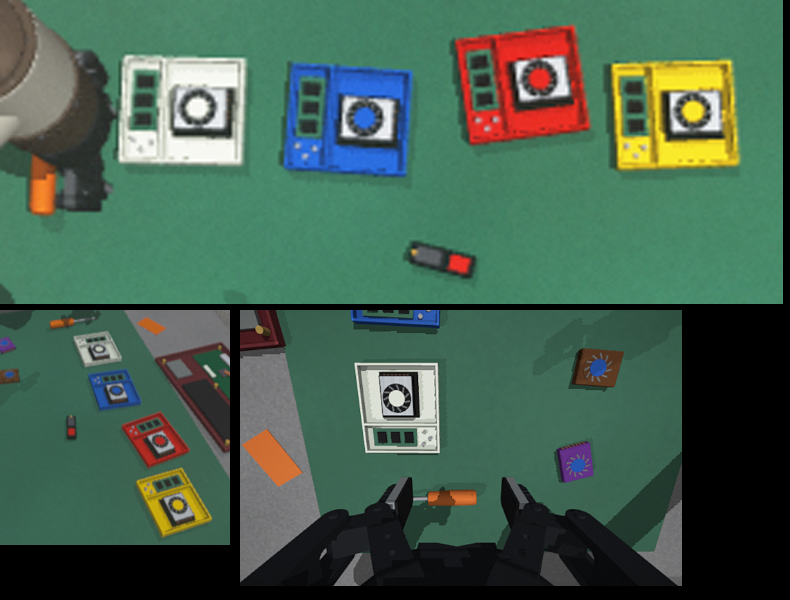

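All four fans lie flat, sticker up and square on pads of their own colour. The top view crop shows the stickers at (198,107), (365,117), (541,78) and (693,110). The speaker and screwdriver are undisturbed and the gripper is clear.

```bash
python3 -c "
from bench import arm
print(arm.job_done())"
```

```text
the job is handed in; nothing more can be done
None
```

All four fans are in their matching trays, flat, sticker up and squarely on the pads; the speaker and screwdriver were not touched, and the job was handed in at about 24 s (no verdict was returned).

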